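# Turn the platen lock home with the flat driver

### The arm

A 6-joint arm with a two-finger parallel gripper is mounted at the origin on a cart in front of the work surface, level with it; the furniture and walls round the work are solid. World frame = base frame: x ahead of the robot, y to its left, z up, the work surface at z = 0. Lengths are in m, angles in rad, forces in N, time in s.
With the tool pointing down it reaches from about 0.375 to 0.975 m from the base axis. Payload 3.8 kg.
Tool frame: the origin (TCP) lies at the very end of the fingers, on their centre line; the grasp point (between the pads) lies bot.grasp_offset behind it (bot.grasp_offset is the distance from the TCP to the grasp point, in m); y points along the fingers, x is the direction in which the jaws open and shut, and the axes are right-handed (so a half turn about y gives the same grasp; the last joint's range is limited). The gripper opens to 85 mm and grips with 20 to 120 N. Pads are 22 mm wide; open, the fingers measure 114 mm over their backs; the gripper's body (76 mm by 85 mm) begins 54 mm behind the grasp point. The pads swing forward as they close: fully open they stand 13 mm farther back than shut.
Start: joints at [-1.376, 0.264, 1.604, -0, 1.274, -0.037], TCP at [0.155, -0.657, 0.198] pointing down, gripper open.
Joint ranges: [-2.63, 2.63], [-0.94, 2.18], [0.31, 2.57], [-1.31, 4.45], [0, 2.66], [-2.55, 2.55]. Speed limits (rad/s): [2.57, 2.57, 3.14, 3.14, 3.14, 3.14].

### API

Orientations are given as a rotation vector (axis times angle).
In Python, from workcell import sensors, read_camera, job, bot gives the robot as it stands.
- The arm moves only by the tool arm_command, never from a script. Its argument "deltas" is a list of rows, each a list of 4 numbers: the shift along the tool's x, y, z in m, then the turn about the tool's y in rad. A call has 1 to 20 rows; each row shifts and turns the commanded pose from where the row before left it, along the tool's axes as they then stand; what a row does not reach is not made up. A row lasts 1/8 s, in which the tool goes at most 62.5 mm and 10.7 degrees, less where a joint would pass 70% of its speed; a pose out of reach is approached as far as the arm can. A call is refused whole if a number of a shift passes 0.0625 or a number of a turn 0.188, either way. A call with a gripper value outside its range is refused whole. "fingers" is the finger opening in m, from 0 to 0.0854, set as the call begins (left out, the last holds). The fingers move at their own pace and stop on an object; "newtons" is the grip in N (left out, the last holds). Time passes only in rows, so rows that do not move let the fingers close. It gives the time, the measured TCP pose, the force and the opening at its end, in the units of the state.
- sensors.read_state(): the state, without advancing time (a new reading comes with each control period).
- read_camera(name): name is "scene" or "top" or "wrist"; returns a dict with "color" (400x640x3 uint8, red, green, blue), "vfov" (degrees; the focal length in pixels is half the picture's height over the tangent of half this angle, whatever the lens; pixels are square), "cx", "cy" (the principal point, pixels), "dist_coeffs" ([k1, k2, p1, p2, k3] as OpenCV has them; the pictures are not rectified), "R" (3x3) and "t" (3): a world point X has camera coordinates R X + t; the wrist camera has in their place "T_tool_cam" (4x4, takes a point from camera to tool coordinates, whose origin is the TCP and whose axes are the tool frame's). Camera axes: x right, y down, z forward; pixel columns grow to the right and rows downward; lengths in m; the calibration is good to about 2 mm. A picture is of the moment at which its call begins: read the wrist's pose just before it. There is no depth.
- job.finish_job(): hands the job in, once; it reports no verdict.
The state is a dict: "time": time; "q": joint angles; "joint_vel": joint speeds; "joint_torque": joint torques, N m; "tool_pos": TCP position; "tcp_rot": TCP orientation; "wrist_force": force on the tool from outside, world axes, zero at the start; "torque": the same for the moment, N m; "width": opening from 0.0 (shut) to 1.0 (fully open).
Only numpy, scipy, OpenCV 4.12 (cv2) and the standard library are available. Lean on these libraries where they do the work, as an engineer would, in place of code of your own. Each camera call takes 0.05 s, during which the arm holds its last target.

### The job

Take the orange flat-blade driver from the wooden stand, put its blade down into the slot of the brass screw in the grey platen lock until the driver's steel collar rests on the screw, and turn the screw clockwise as far as it goes, so that its slot lines up with the green marks. Let go and leave the orange driver standing upright in the slot; leave the blue driver in the stand.

Things in the scene. Friction and masses are not known exactly. Their poses are not given: they have to be found in the camera images.
- orange_grip (a point): Centre of the orange driver's handle (30 mm along x, 22 mm along y, 56 mm along z, z up; grasp across y). Loose, 0.12 kg, upright in a wooden stand 64 x 150 x 20 mm high. Blade tip 70 mm below this point; blade 28 mm wide (x), 4 mm thick (y), 14 mm long up to a steel collar, 34 mm diameter, that rests on the stand. Lift over 14 mm to clear. A half turn about z fits as well.
- blue_grip (a point): Centre of the blue handle of the pointed driver, of the same size and axes, in the other hole of the stand, 84 mm away across the flats. Its top is 106 mm above the bench, so do not sweep the orange driver through it. It stays there, loose in its hole.
- screw_slot (a point): Centre of the top face of the brass screw (41 mm diameter), 36 mm above the bench, level with its fixed grey block (84 x 84 mm). x along the slot, z up. Slot 9 mm wide, flared to 17 mm at the top, 16 mm deep, 44 mm long between walls. With the collar resting on the screw the handle's centre is 56 mm above this point. The blade has about 0.18 rad of play either way.
- screw (a joint): Turn of the screw, rad: 0 where its slot points to the two red marks, grows clockwise seen from above, 0.9 at the end stop where the slot points to the two green marks. It stays where it is left (friction about 0.06 N m) and starts between 0 and 0.15.
Things that resemble listed ones, but are neither listed nor needed, are in the scene too. What is meant by the part that bears orange_grip is not pink or turquoise, and is the smaller of those in its own colour.

How it is judged:
On the way, in this order (a step that is already met when the one before it is completed fails the run):
1. the orange driver's blade is down in the slot, before the screw has been turned (z of orange_grip in the frame of screw_slot below 0.062 m and horizontal distance between orange_grip and screw_slot below 0.02 m and value of joint screw below 0.5 rad), for 0.1 s.
2. the screw is turned clockwise to its stop with the driver in the slot (value of joint screw above 0.72 rad and z of orange_grip in the frame of screw_slot below 0.063 m and horizontal distance between orange_grip and screw_slot below 0.02 m), for 0.1 s.
At the end, for the whole second after the job is handed in: The screw stands within 0.18 rad (10 degrees) of its clockwise stop at the green marks, and the orange driver stands released and upright (within 11 degrees) with its blade down in the slot: handle centre less than 62 mm above the screw's face (56 mm when fully down) and within 20 mm of its axis (value of joint screw above 0.72 rad and z of orange_grip in the frame of screw_slot below 0.062 m and horizontal distance between orange_grip and screw_slot below 0.02 m and angle between orange_grip's own z axis and vertical below 0.2 rad); the robot touches nothing.
It fails at once if the blue driver is taken or knocked out of its place (its handle moved more than 40 mm) (distance of blue_grip from where it was at the start of the episode above 0.04 m).
It also fails if it takes over 42 s, if anything falls off the work surface, if the arm or the gripper's body presses on something with over 40 N, if the wrist force passes 120 N, or if a joint passes its speed limit or range.

## Working session

There is one attempt and no reset: what is moved stays moved. The work goes in short steps, Python scripts to look and compute and a tool call to move; the robot and the scene stay as the last step left them, time stands still between calls to the robot, and variables do not carry over. Pictures are saved under pics/ and viewed, and the job is handed in when it is done.

Besides the shell and the picture viewer there is one more tool, called after "Emit:" as name([rows], argument=value, ...), one row to a line, values as JSON. arm_command: Moves the arm, as the interface text tells. Its arguments: {"type":"object","properties":{"deltas":{"type":"array"},"fingers":{"type":"number"},"newtons":{"type":"number"}},"required":["deltas"]}

```bash
mkdir -p pics; ls
python3 - <<'E'
from workcell import sensors, read_camera, job, bot
import cv2
print(bot.grasp_offset); 
s=sensors.read_state();print(s)
for n in ("scene","top","wrist"):
    c=read_camera(n); cv2.imwrite(f"pics/{n}0.png",c["color"][:,:,::-1])
    print(n,{k:v for k,v in c.items() if k!="color"})
E
```

```text
pics
0.0187
{'time': 0.0, 'q': array([-1.37591935e+00,  2.64782972e-01,  1.60535368e+00,  2.62202946e-05,
        1.27371355e+00, -3.68665409e-02]), 'joint_vel': array([-0.00114162, -0.00041705, -0.0023007 , -0.00047112,  0.00243575,
       -0.00058104]), 'joint_torque': array([-7.14300004e-04, -5.15111732e+01, -3.67309964e+01,  5.58386796e-05,
        1.28647467e-02,  3.46294462e-05]), 'tool_pos': array([ 0.15490475, -0.65616217,  0.196453  ]), 'tcp_rot': array([-1.30841192,  1.03799656, -1.03515538]), 'wrist_force': array([-0.31381876, -0.25492782, -0.25035056]), 'torque': array([ 0.0055761 , -0.01187607, -0.02433387]), 'width': 0.99925648800291}
scene {'vfov': 43.903888022824454, 'cx': 331.04930936433743, 'cy': 206.70445164273522, 'dist_coeffs': array([-0.00014668,  0.        ,  0.        ,  0.        ,  0.        ]), 'R': array([[-0.79097933, -0.61163145,  0.01608325],
       [-0.3722717 ,  0.46023882, -0.80597395],
       [ 0.48555688, -0.64349607, -0.59173248]]), 't': array([0.56883825, 0.1668326 , 0.79977532])}
top {'vfov': 43.793070157241694, 'cx': 328.39596629080137, 'cy': 194.66218584495454, 'dist_coeffs': array([-0.13065287,  0.        ,  0.        ,  0.        ,  0.        ]), 'R': array([[ 0.00540947, -0.99994512,  0.00897141],
       [-0.99794483, -0.00597105, -0.06380014],
       [ 0.06385021, -0.00860785, -0.99792237]]), 't': array([0.2165179 , 0.53536355, 0.96152907])}
wrist {'vfov': 65.11948809287624, 'cx': 315.37608366304505, 'cy': 197.93310234911573, 'dist_coeffs': array([-0.03143757,  0.        ,  0.        ,  0.        ,  0.        ]), 'T_tool_cam': array([[ 9.99999328e-01, -1.81353228e-04,  1.14535141e-03,
         4.26904346e-04],
       [-1.14656964e-03, -3.02393928e-01,  9.53182353e-01,
        -1.74992343e-01],
       [ 1.73484616e-04, -9.53183025e-01, -3.02393933e-01,
         7.61518029e-02],
       [ 0.00000000e+00,  0.00000000e+00,  0.00000000e+00,
         1.00000000e+00]])}
```

View pics/scene0.png

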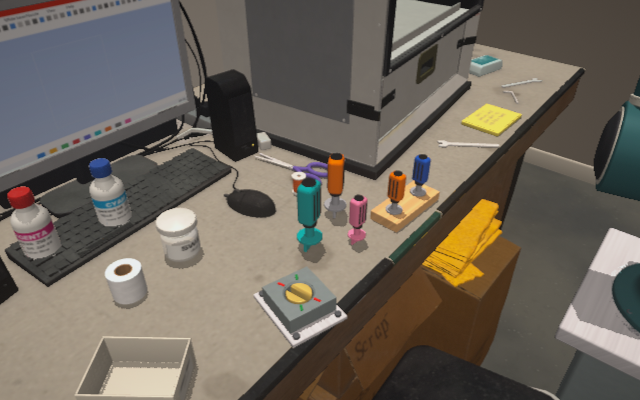

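View pics/top0.png

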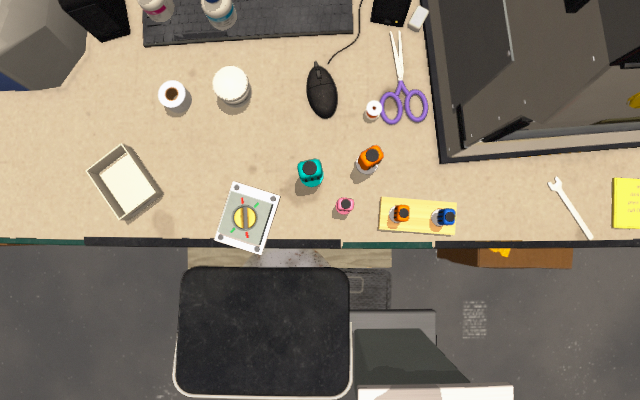

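View pics/wrist0.png

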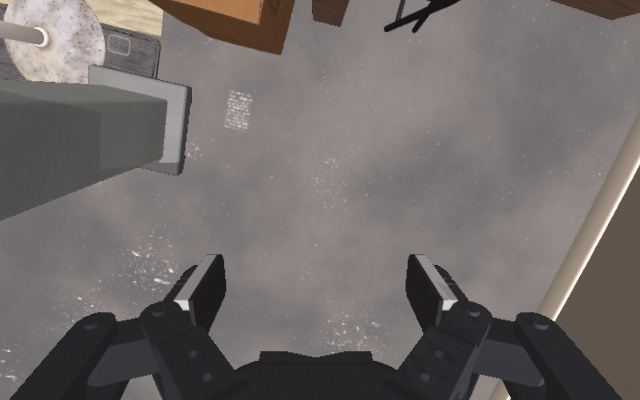

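Run:
```python
import cv2
t=cv2.imread("pics/top0.png");s=cv2.imread("pics/scene0.png")
cv2.imwrite("pics/tz1.png",cv2.resize(t[170:250,370:470],None,fx=7,fy=7,interpolation=cv2.INTER_CUBIC))
cv2.imwrite("pics/tz2.png",cv2.resize(t[175:260,205:290],None,fx=7,fy=7,interpolation=cv2.INTER_CUBIC))
cv2.imwrite("pics/sz1.png",cv2.resize(s[145:235,360:450],None,fx=6,fy=6,interpolation=cv2.INTER_CUBIC))
cv2.imwrite("pics/sz2.png",cv2.resize(s[255:345,250:350],None,fx=6,fy=6,interpolation=cv2.INTER_CUBIC))
```

```text
(no output)
```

View pics/tz1.png

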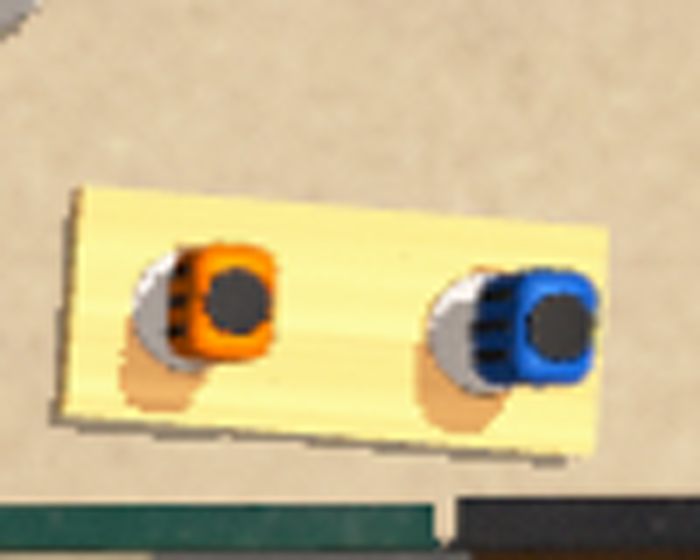

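View pics/tz2.png

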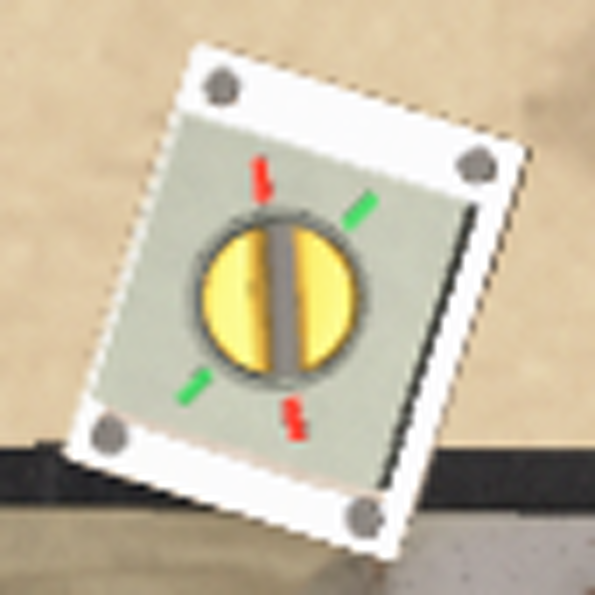

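View pics/sz1.png

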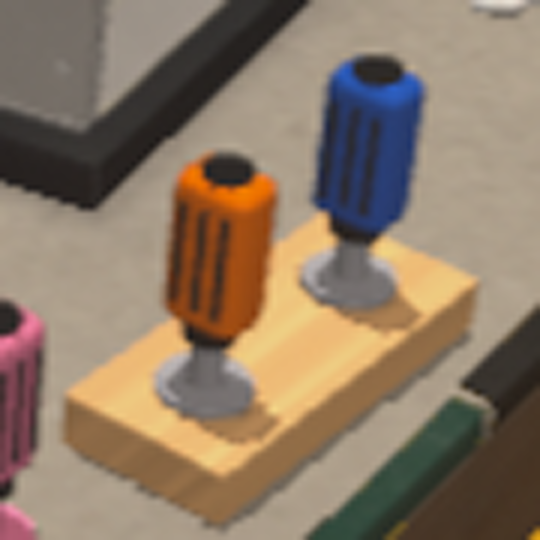

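View pics/sz2.png

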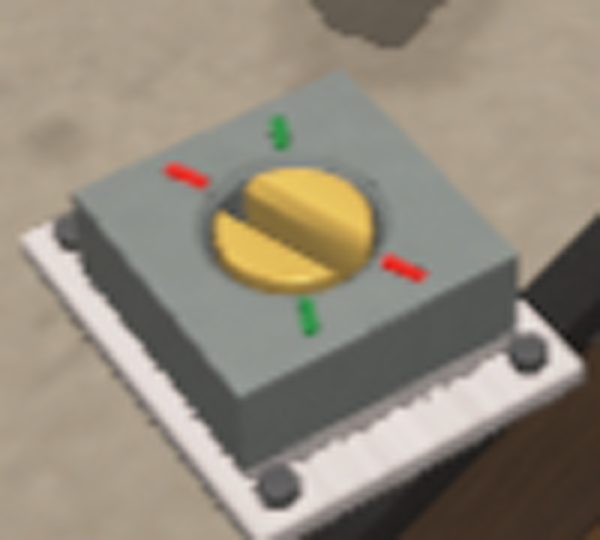

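```bash
cat > h.py <<'E'
import numpy as np, cv2
from scipy.spatial.transform import Rotation as Rn
def K(c):
    f=200/np.tan(np.radians(c["vfov"]/2)); return np.array([[f,0,c["cx"]],[0,f,c["cy"]],[0,0,1.]])
def ray(c,uv,R=None,t=None):
    R=c["R"] if R is None else R; t=c["t"] if t is None else t
    p=cv2.undistortPoints(np.array([[uv]],float),K(c),c["dist_coeffs"])[0,0]
    return -R.T@t, R.T@np.array([p[0],p[1],1])
def atz(c,uv,z,R=None,t=None):
    o,d=ray(c,uv,R,t); return o+d*(z-o[2])/d[2]
def proj(c,X,R=None,t=None):
    R=c["R"] if R is None else R; t=c["t"] if t is None else t
    return cv2.projectPoints(np.atleast_2d(X).astype(float),cv2.Rodrigues(R)[0],t,K(c),c["dist_coeffs"])[0][:,0]
def wristRt(c,s):
    T=np.eye(4);T[:3,:3]=Rn.from_rotvec(s["tcp_rot"]).as_matrix();T[:3,3]=s["tool_pos"]
    M=np.linalg.inv(T@c["T_tool_cam"]); return M[:3,:3],M[:3,3]
E
python3 - <<'E'
from h import *
from workcell import sensors, read_camera
tc=read_camera("top"); sc=read_camera("scene")
def tz(o,k,u): return [o[0]+(u[0]+.5)/k-.5,o[1]+(u[1]+.5)/k-.5]
A=(370,170);B=(205,175)
P=lambda n,o,u,z:print(n,atz(tc,tz(o,7,u),z).round(4))
P("ocap",A,(237,300),.105);P("bcap",A,(558,328),.105)
for u in [(80,187),(608,228),(595,455),(65,415)]:P("corner",A,u,.02)
P("screw",B,(280,298),.036)
for u in [(261,182),(294,420),(360,210),(195,386)]:P("mark",B,u,.036)
P("slotU",B,(283,225),.02);P("slotD",B,(287,375),.02)
S=lambda n,o,u,z:print(n,atz(sc,tz(o,6,u),z).round(4))
print("scene")
S("ocap",(360,145),(229,168),.105);S("bcap",(360,145),(380,70),.105)
S("screw",(250,255),(293,228),.036)
for u in [(187,176),(405,269),(281,133),(309,317)]:S("mark",(250,255),u,.036)
for u in [(65,400),(222,465),(478,282)]:S("corner",(360,145),u,.02)
s=sensors.read_state();print(Rn.from_rotvec(s["tcp_rot"]).as_matrix().round(3), s["time"])
E
```

```text
ocap [0.4974 0.0859 0.105 ]
bcap [0.4905 0.0026 0.105 ]
corner [0.5313 0.1164 0.02  ]
corner [ 0.5206 -0.0336  0.02  ]
corner [ 0.4566 -0.0294  0.02  ]
corner [0.4675 0.1206 0.02  ]
screw [0.4885 0.3808 0.036 ]
mark [0.5204 0.3865 0.036 ]
mark [0.4551 0.3765 0.036 ]
mark [0.5129 0.359  0.036 ]
mark [0.4642 0.404  0.036 ]
slotU [0.5092 0.3828 0.02  ]
slotD [0.4674 0.3811 0.02  ]
scene
ocap [0.4978 0.086  0.105 ]
bcap [0.4908 0.0032 0.105 ]
screw [0.4872 0.3835 0.036 ]
mark [0.5212 0.3867 0.036 ]
mark [0.4556 0.3766 0.036 ]
mark [0.5124 0.3592 0.036 ]
mark [0.4642 0.4041 0.036 ]
corner [0.5296 0.1202 0.02  ]
corner [0.4716 0.1174 0.02  ]
corner [ 0.4567 -0.026   0.02  ]
[[ 0.23  -0.     0.973]
 [-0.973  0.001  0.23 ]
 [-0.001 -1.     0.   ]] 0.25
```

Emit:
arm_command([
  [0,-0.03,0,0],
  [-0.046,0,0.036,0],
  [-0.046,0,0.036,0],
  [-0.046,0,0.036,0],
  [-0.046,0,0.036,0],
  [-0.046,0,0.036,0],
  [-0.046,0,0.036,0],
  [-0.046,0,0.036,0],
  [-0.046,0,0.036,0],
  [-0.046,0,0.036,0],
  [-0.046,0,0.036,0],
  [-0.046,0,0.036,0],
  [-0.046,0,0.036,0],
  [-0.046,0,0.036,0],
  [-0.046,0,0.036,0],
  [0,0,0,0],
], fingers=0.065)

```text
time: 2.25
tool_pos: [0.4985, 0.0891, 0.2276]
tcp_rot: [-1.311, 1.033, -1.032]
wrist_force: [0.2, -1.1, -0.4]
width: 0.76
```

Emit:
arm_command([
  [0,0,0,-0.177],
  [0,0,0,-0.177],
  [0,0,0,-0.177],
  [0,0,0,-0.177],
  [0,0,0,-0.177],
  [0,0,0,-0.177],
  [0,0,0,-0.177],
  [0,0,0,-0.177],
  [0,0,0,-0.177],
  [0,0,0,-0.177],
  [0,0,0,-0.177],
  [0,0,0,-0.177],
  [0,0,0,-0.177],
  [0,0,0,-0.177],
  [0,0,0,-0.177],
  [0,0,0,-0.177],
  [0,0,0,0],
  [0,0,0,0],
])

```text
time: 4.5
tool_pos: [0.4974, 0.085, 0.2278]
tcp_rot: [-1.247, -1.149, 1.149]
wrist_force: [0.0, 0.5, -0.3]
width: 0.759
```

Run:
```python
from h import *
from workcell import sensors, read_camera
s=sensors.read_state();c=read_camera("wrist");R,t=wristRt(c,s)
M=Rn.from_rotvec(s["tcp_rot"]).as_matrix()
print(s["time"],s["tool_pos"],s["q"].round(2),M.round(3))
im=c["color"][:,:,::-1].copy()
for X in [(.4976,.086,.105),(.4907,.003,.105)]:
    u=proj(c,X,R,t)[0];print(u);cv2.drawMarker(im,tuple(int(v) for v in u),(255,0,255),0,12)
d=np.array([.4976,.086,.062])-s["tool_pos"];print(M.T@d, np.degrees(np.arctan2(M[1,0],M[0,0])))
cv2.imwrite("pics/w1.png",im)
```

```text
4.5 [0.49741529 0.08499237 0.22780923] [ 0.12 -0.08  1.92 -0.    1.3  -1.37] [[ 0.081 -0.    -0.997]
 [ 0.997 -0.     0.081]
 [-0.    -1.     0.   ]]
[317.55873998 182.44627202]
[232.91969023 182.30629455]
[ 1.04707045e-03  1.65809054e-01 -1.07437130e-04] 85.33500835004912
```

View pics/w1.png

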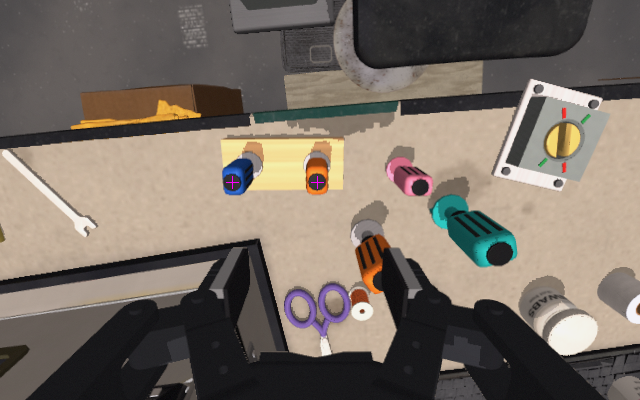

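Emit:
arm_command([
  [0.001,0.03,0,0],
  [0,0.04,0,0],
  [0,0.04,0,0],
  [0,0.03,0,0],
  [0,0.016,0,0],
  [0,0.01,0,0],
  [0,0,0,0],
  [0,0,0,0],
])

```text
time: 5.55
tool_pos: [0.4989, 0.0867, 0.063]
tcp_rot: [-1.246, -1.153, 1.15]
wrist_force: [0.0, 0.2, -0.9]
width: 0.765
```

Emit:
arm_command([
  [0,0,0,0],
  [0,0,0,0],
  [0,0,0,0],
  [0,0,0,0],
  [0,0,0,0],
  [0,0,0,0],
  [0,0,0,0],
  [0,0,0,0],
], fingers=0, newtons=60)

```text
time: 6.55
tool_pos: [0.4985, 0.0866, 0.0626]
tcp_rot: [-1.246, -1.153, 1.151]
wrist_force: [-0.4, -1.1, 5.4]
width: 0.232
```

Emit:
arm_command([
  [0,-0.005,0,0],
  [0,-0.01,0,0],
  [0,-0.02,0,0],
  [0,-0.03,0,0],
  [0,-0.03,0,0],
  [0,-0.03,0,0],
  [0,0,0,0],
  [0,0,0,0],
])

```text
time: 7.55
tool_pos: [0.4969, 0.0865, 0.1856]
tcp_rot: [-1.244, -1.15, 1.153]
wrist_force: [-0.7, -0.1, -1.0]
width: 0.233
```

Run:
```python
from h import *
from workcell import sensors, read_camera
s=sensors.read_state();c=read_camera("wrist");w=c["color"][:,:,::-1];sc=read_camera("scene")["color"][:,:,::-1]
M=Rn.from_rotvec(s["tcp_rot"]).as_matrix()
print(s["time"],s["tool_pos"],s["wrist_force"],s["width"],np.degrees(np.arctan2(M[1,0],M[0,0])))
cv2.imwrite("pics/w2.png",w);cv2.imwrite("pics/s2.png",cv2.resize(sc[80:280,280:480],None,fx=3,fy=3))
```

```text
7.55 [0.49686336 0.0865199  0.18562099] [-0.65611833 -0.09018088 -1.00782968] 0.23313839190029567 85.54397073826144
```

View pics/w2.png

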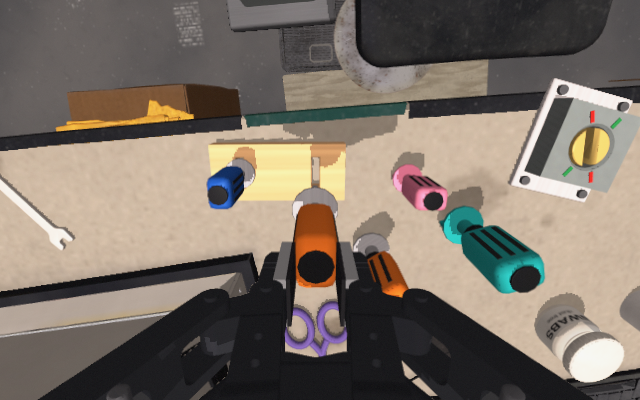

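View pics/s2.png

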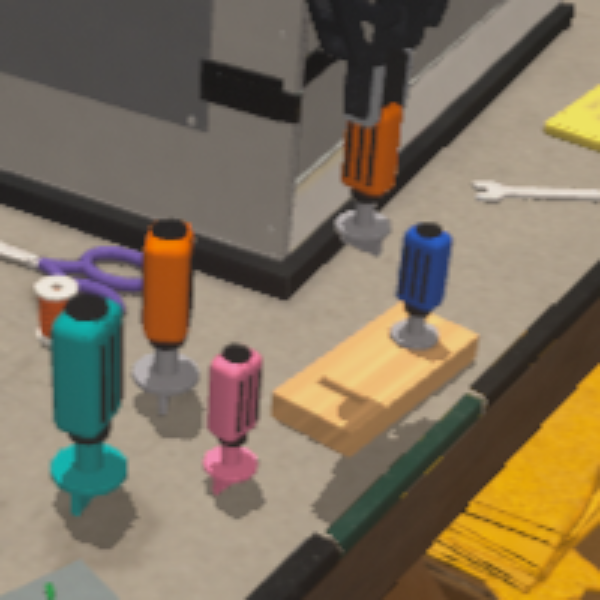

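Emit:
arm_command([
  [0,-0.03,0,0],
  [0.02,0,0.002,0],
  [0.04,0,0.004,0],
  [0.04,0,0.004,0],
  [0.04,0,0.004,0],
  [0.04,0,0.004,0],
  [0.04,0,0.004,0],
  [0.04,0,0.005,0],
  [0.034,0,0.004,0],
  [0,0,0,-0.119],
  [0,0,0,0],
  [0,0,0,0],
])

```text
time: 9.15
tool_pos: [0.4892, 0.3815, 0.2156]
tcp_rot: [-1.19, -1.236, 1.239]
wrist_force: [0.8, 0.1, -0.5]
width: 0.233
```

Run:
```python
from h import *
from workcell import sensors, read_camera
s=sensors.read_state();c=read_camera("wrist");w=c["color"][:,:,::-1].copy();sc=read_camera("scene")["color"][:,:,::-1];tp=read_camera("top")["color"][:,:,::-1]
M=Rn.from_rotvec(s["tcp_rot"]).as_matrix();R,t=wristRt(c,s)
print(s["time"],s["tool_pos"],s["wrist_force"],s["width"],np.degrees(np.arctan2(M[1,0],M[0,0])))
print(M.T@(np.array([.489,.3816,.15])-s["tool_pos"]))
cv2.imwrite("pics/w3.png",w);cv2.imwrite("pics/s3.png",cv2.resize(sc[170:370,200:400],None,fx=3,fy=3))
print(proj(c,[(.4884,.3816,.036)],R,t))
```

```text
9.15 [0.48922378 0.38149461 0.21556578] [ 0.81672147  0.08480021 -0.54251351] 0.2332894320712381 92.23240931970852
[0.00018976 0.06556588 0.00011012]
[[316.58882767 169.5789611 ]]
```

View pics/w3.png

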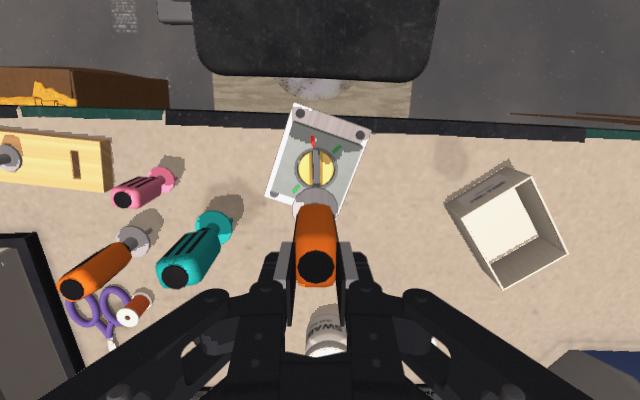

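View pics/s3.png

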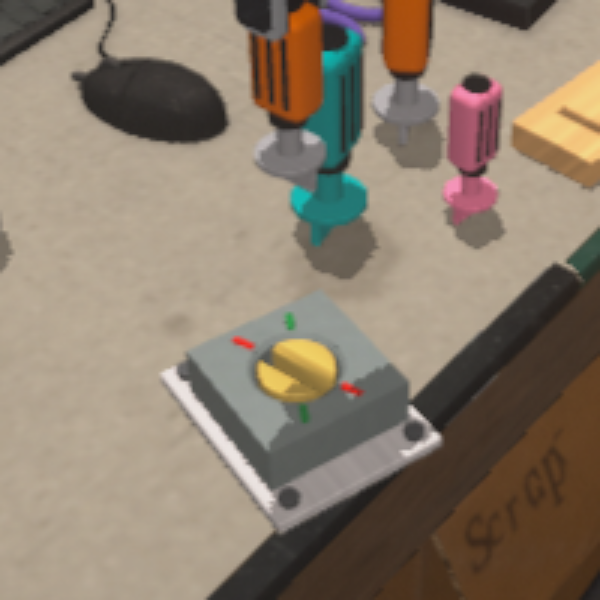

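Emit:
arm_command([
  [0,0.03,0,0],
  [0,0.04,0,0],
  [0,0.03,0,0],
  [0,0.01,0,0],
  [0,0,0,0],
  [0,0,0,0],
])

```text
time: 10.05
tool_pos: [0.4909, 0.3829, 0.1088]
tcp_rot: [-1.19, -1.242, 1.237]
wrist_force: [-0.2, -0.4, -0.7]
width: 0.236
```

Run:
```python
from h import *
from workcell import sensors, read_camera
s=sensors.read_state();c=read_camera("wrist");w=c["color"][:,:,::-1].copy();k=read_camera("scene");sc=k["color"][:,:,::-1].copy()
M=Rn.from_rotvec(s["tcp_rot"]).as_matrix();p=s["tool_pos"]
print(s["time"],p,s["wrist_force"],s["width"],np.degrees(np.arctan2(M[1,0],M[0,0])))
b=p+[-.0008,0,-.0566]; z=-M[:,2]
for X in [b+.014*z,b-.014*z,b+[0,0,.014],(.4884,.3816,.036)]:
    u=proj(k,X)[0];print(u,(u-[245,220])*5)
cv2.imwrite("pics/w4.png",cv2.resize(w[100:300,220:420],None,fx=3,fy=3));cv2.imwrite("pics/s4.png",cv2.resize(sc[220:330,245:365],None,fx=5,fy=5,interpolation=cv2.INTER_CUBIC))
```

```text
10.05 [0.49091537 0.38293089 0.10875367] [-0.20235844 -0.44641081 -0.69872411] 0.2357979731502457 92.34397704252457
[289.88331353 280.21489157] [224.41656766 301.07445787]
[304.20608123 288.00895269] [296.03040614 340.04476343]
[296.75775894 277.48765135] [258.78879469 287.43825673]
[298.63975285 291.52253899] [268.19876423 357.61269497]
```

View pics/w4.png

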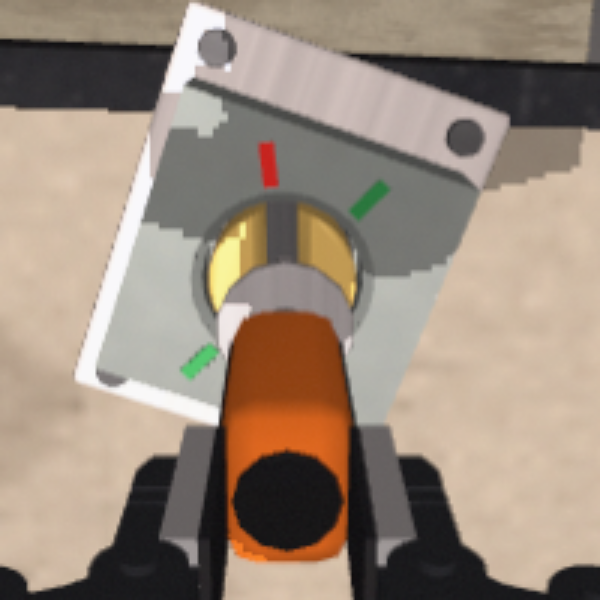

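View pics/s4.png

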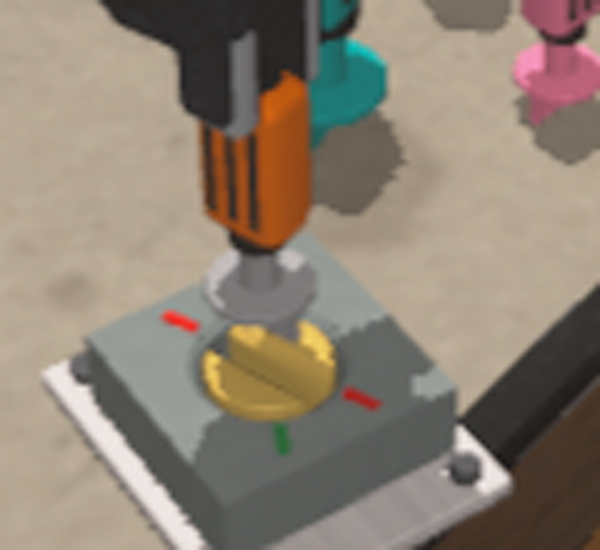

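Emit:
arm_command([
  [-0.0005,0.005,0.001,0],
  [0,0.008,0,0],
  [0,0.006,0,0],
  [0,0.004,0,0],
  [0,0,0,0],
  [0,0,0,0],
])

```text
time: 10.9
tool_pos: [0.4888, 0.3817, 0.0839]
tcp_rot: [-1.189, -1.24, 1.239]
wrist_force: [-0.1, -0.7, -2.0]
width: 0.238
```

Run:
```python
from h import *
from workcell import sensors, read_camera
for i in range(2):
    s=sensors.read_state();print(s["time"],s["tool_pos"],s["wrist_force"],s["torque"])
    sc=read_camera("scene")["color"][:,:,::-1]
cv2.imwrite("pics/s5.png",cv2.resize(sc[220:330,245:365],None,fx=5,fy=5,interpolation=cv2.INTER_CUBIC))
```

```text
10.9 [0.48884425 0.38171338 0.0839014 ] [-0.10325913 -0.73611411 -2.0456814 ] [-0.02926654  0.02191317 -0.07671616]
10.95 [0.48888803 0.38174815 0.08403067] [-0.56521388 -0.32013056 -1.33419299] [-0.00206288 -0.00345242 -0.01388073]
```

View pics/s5.png

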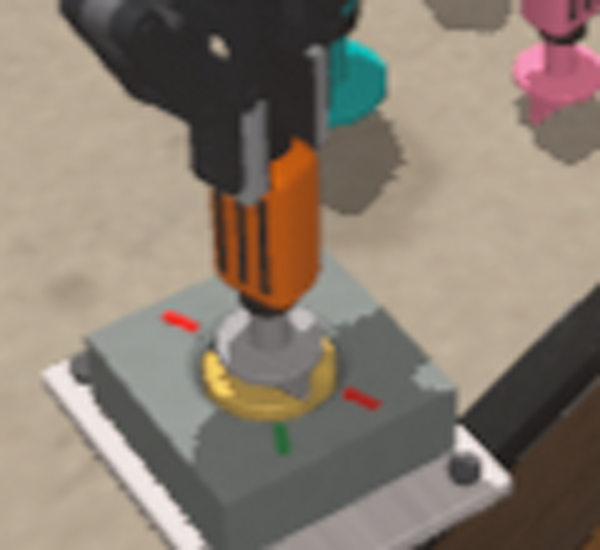

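Emit:
arm_command([
  [0,0.002,0,0],
  [0,0.002,0,0],
  [0,0.001,0,0],
  [0,0.001,0,0],
  [0,0,0,0],
  [0,0,0,0],
])

```text
time: 11.75
tool_pos: [0.489, 0.3817, 0.0786]
tcp_rot: [-1.19, -1.24, 1.239]
wrist_force: [-1.6, -1.5, 6.0]
width: 0.233
```

Run:
```python
from h import *
from workcell import sensors, read_camera
for i in range(2):
    s=sensors.read_state();print(s["time"],s["tool_pos"],s["wrist_force"],s["torque"])
    sc=read_camera("scene")["color"][:,:,::-1]
cv2.imwrite("pics/s6.png",cv2.resize(sc[220:330,245:365],None,fx=5,fy=5,interpolation=cv2.INTER_CUBIC))
```

```text
11.75 [0.48904041 0.38168712 0.07856955] [-1.58118205 -1.49689073  6.03962377] [-0.36102125  0.28995084  0.02053462]
11.8 [0.48904108 0.38170038 0.07858553] [-1.70659478 -1.87464858  4.26207115] [-0.38565896  0.24244161 -0.01542589]
```

View pics/s6.png

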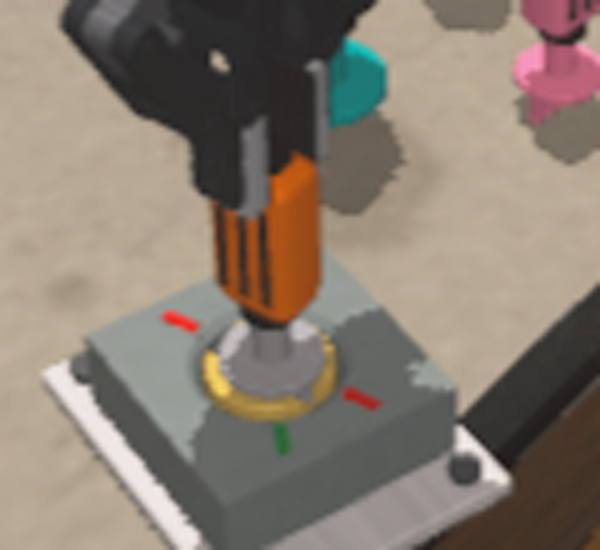

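Emit:
arm_command([
  [0,0,0,0.09],
  [0,0,0,0.09],
  [0,0,0,0.09],
  [0,0,0,0.09],
  [0,0,0,0.09],
  [0,0,0,0.09],
  [0,0,0,0.09],
  [0,0,0,0.09],
  [0,0,0,0.09],
  [0,0,0,0.06],
  [0,0,0,0],
  [0,0,0,0],
])

```text
time: 13.35
tool_pos: [0.4892, 0.3824, 0.0785]
tcp_rot: [-1.491, -0.582, 0.58]
wrist_force: [-0.3, 0.3, 5.6]
width: 0.235
```

```bash
cat > chk.py <<'E'
import sys
from h import *
from workcell import sensors, read_camera
for i in range(2):
    s=sensors.read_state();M=Rn.from_rotvec(s["tcp_rot"]).as_matrix()
    print(s["time"],s["tool_pos"],s["wrist_force"].round(2),s["torque"].round(3),np.degrees(np.arctan2(M[1,0],M[0,0])),s["width"])
    sc=read_camera("scene" if i else "top")["color"][:,:,::-1]
    if not i: tp=sc
a=cv2.resize(sc[220:330,245:365],None,fx=3,fy=3,interpolation=cv2.INTER_CUBIC)
b=cv2.resize(tp[170:265,200:295],(330,330),interpolation=cv2.INTER_CUBIC)
cv2.imwrite(sys.argv[1],np.hstack([a,b]))
E
python3 chk.py pics/s7.png
```

```text
13.35 [0.48920491 0.38236301 0.07854848] [-0.26  0.33  5.62] [0.135 0.255 0.008] 42.57371407906854 0.23478675656618786
13.4 [0.48919494 0.38234435 0.07854403] [-0.12  0.25  5.86] [0.191 0.183 0.032] 42.57109643968454 0.2345104178019217
```

View pics/s7.png

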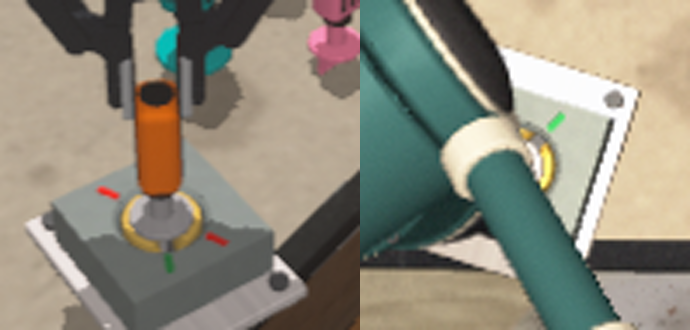

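Emit:
arm_command([
  [0,0,0,0.04],
  [0,0,0,0.04],
  [0,0,0,0.03],
  [0,0,0,0],
])

```text
time: 13.95
tool_pos: [0.4892, 0.3823, 0.0785]
tcp_rot: [-1.512, -0.497, 0.494]
wrist_force: [-0.6, 1.1, 5.2]
width: 0.23
```

```bash
python3 chk.py pics/s8.png
```

```text
13.95 [0.48921999 0.38234832 0.07854869] [-0.63  1.07  5.22] [0.213 0.174 0.125] 36.262988498389696 0.23035069865719165
14.0 [0.48920311 0.38237558 0.07855895] [-0.73  0.05  5.17] [0.155 0.195 0.069] 36.27720420992769 0.2328360036098737
```

View pics/s8.png

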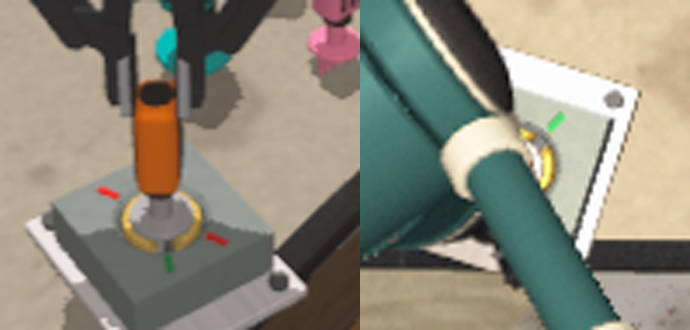

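Emit:
arm_command([
  [0,0,0,0.03],
  [0,0,0,0.03],
  [0,0,0,0],
])

```text
time: 14.42
tool_pos: [0.4891, 0.3822, 0.0786]
tcp_rot: [-1.523, -0.451, 0.449]
wrist_force: [-1.5, 0.1, 5.9]
width: 0.234
```

```bash
python3 chk.py pics/s9.png; python3 chk.py pics/s10.png
```

```text
14.425 [0.48908306 0.38222952 0.07855651] [-1.5   0.09  5.94] [0.111 0.257 0.365] 32.888599654985164 0.23449239028662103
14.475 [0.48906269 0.38222646 0.07854021] [-1.16  0.38  4.78] [0.116 0.291 0.382] 32.898858109573744 0.2328379140837818
14.525 [0.48906985 0.3822478  0.07857541] [-2.15  0.41  6.08] [0.152 0.346 0.405] 32.90147815750614 0.23411823119840663
14.575 [0.489074   0.38224427 0.0785707 ] [-1.16 -0.02  5.86] [0.196 0.322 0.352] 32.90008827427731 0.23792612462137694
```

View pics/s10.png

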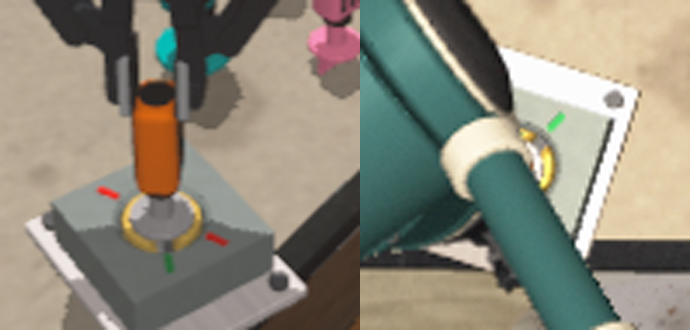

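Emit:
arm_command([
  [0,0,0,-0.04],
  [0,0,0,-0.04],
  [0,0,0,-0.03],
  [0,0,0,0],
])

```text
time: 15.12
tool_pos: [0.4894, 0.382, 0.0785]
tcp_rot: [-1.503, -0.536, 0.533]
wrist_force: [-1.4, -0.8, 5.4]
width: 0.232
```

```bash
python3 chk.py pics/s11.png
```

```text
15.125 [0.48938132 0.38202686 0.07850439] [-1.37 -0.83  5.36] [-0.007  0.08   0.014] 39.154680828364484 0.23230835472562547
15.175 [0.48942122 0.38203393 0.07853239] [ 0.56 -1.24  5.46] [-0.011  0.099  0.025] 39.14226919671691 0.23372127900769246
```

Emit:
arm_command([
  [0,0,0,0],
  [0,0,0,0],
  [0,0,0,0],
  [0,0,0,0],
  [0,0,0,0],
  [0,0,0,0],
  [0,0,0,0],
], fingers=0.06)

```text
time: 16.1
tool_pos: [0.4887, 0.3816, 0.0778]
tcp_rot: [-1.504, -0.534, 0.534]
wrist_force: [-0.1, -0.5, -0.1]
width: 0.703
```

```bash
python3 chk.py pics/s12.png
```

```text
16.1 [0.48868429 0.38162181 0.07781596] [-0.06 -0.47 -0.08] [ 0.011  0.011 -0.027] 39.07930189202829 0.7030145930841335
16.15 [0.48870003 0.38160642 0.07783233] [ 0.14  0.45 -0.21] [-0.026  0.006  0.07 ] 39.07704085618245 0.6996852368275589
```

View pics/s12.png

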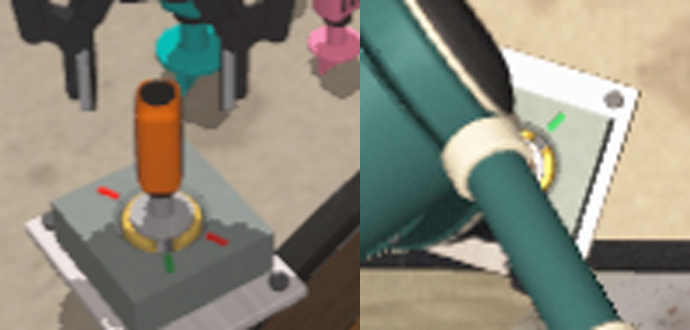

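Released and standing. Raise, then back off to look from above.

Emit:
arm_command([
  [0,-0.02,0,0],
  [0,-0.03,0,0],
  [0,-0.03,0,0],
  [0,-0.03,0,0],
  [0,-0.03,0,0],
  [0,0,0.03,0],
  [0,0,0.03,0],
  [0,0,0.03,0],
  [0,0,0,0],
  [0,0,0,0],
])

```text
time: 17.45
tool_pos: [0.4324, 0.4514, 0.2189]
tcp_rot: [-1.504, -0.535, 0.533]
wrist_force: [-0.0, 0.2, -0.1]
width: 0.699
```

```bash
python3 chk.py pics/s13.png
python3 - <<'E'
from h import *
from workcell import read_camera
cv2.imwrite("pics/w13.png",read_camera("wrist")["color"][:,:,::-1])
cv2.imwrite("pics/f13.png",read_camera("scene")["color"][:,:,::-1])
E
```

```text
17.45 [0.43236999 0.4513809  0.21888439] [-0.04  0.19 -0.13] [ 0.015 -0.006 -0.01 ] 39.100385960640395 0.6993691958668108
17.5 [0.43254428 0.45107802 0.21864011] [-0.09 -0.98 -0.4 ] [-0.006  0.014 -0.007] 39.0601996370959 0.70162973305056
```

View pics/s13.png

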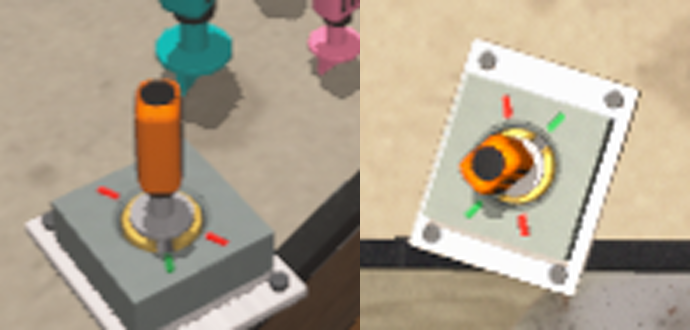

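View pics/w13.png

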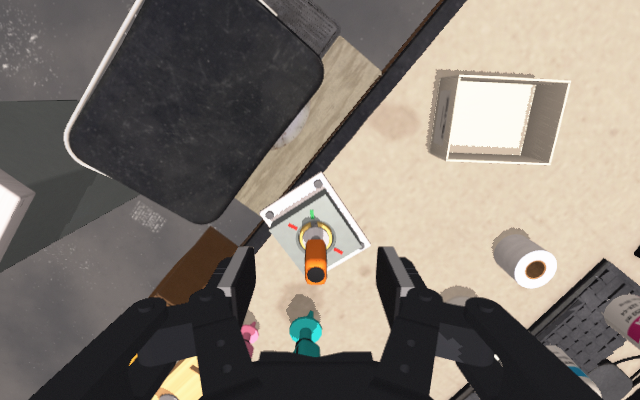

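View pics/f13.png

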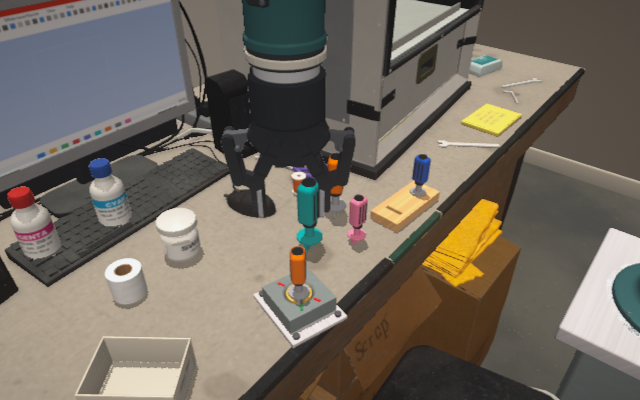

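Run:
```python
from h import *
from workcell import read_camera
k=read_camera("top");sc=read_camera("scene")
print(atz(k,[200+129*95/330,170+162*95/330],.121), atz(sc,[245+157/3,220+93/3],.121))
cv2.imwrite("pics/z14.png",cv2.resize(sc["color"][270:320,270:330,::-1],None,fx=12,fy=12,interpolation=cv2.INTER_CUBIC))
for a in (0,.6,.72,.9):
  th=np.radians(8.7)-a
  X=np.array([.4884,.3816,.036])-.0205*np.array([np.cos(th),np.sin(th),0]); print(a,(proj(sc,X)[0]-[270,270])*12)
```

```text
[0.48783461 0.38032454 0.121     ] [0.48726624 0.38287592 0.121     ]
0 [479.70817511 316.52875051]
0.6 [408.48726536 364.5043934 ]
0.72 [390.30955626 369.98456466]
0.9 [361.78570841 375.12613973]
```

View pics/z14.png

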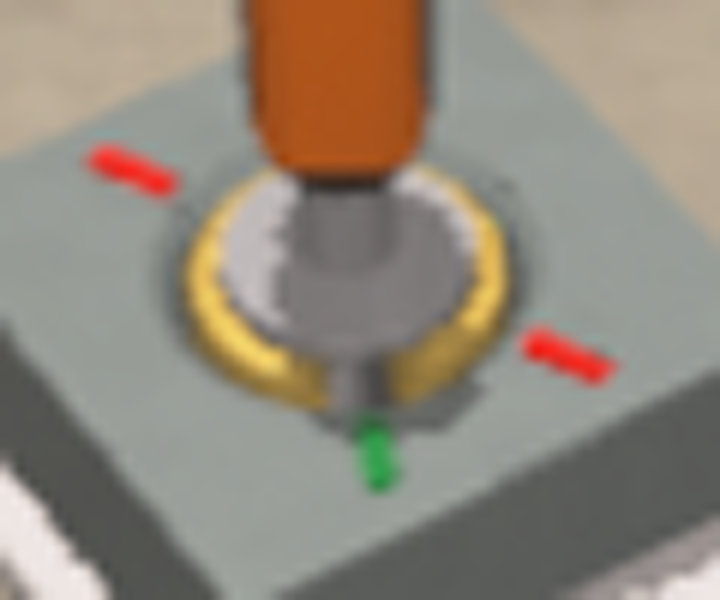

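The zoomed scene view shows the slot's gap at about (360,380), in line with the green mark and matching the predicted position for 0.9 rad at (362,375). The collar rests on the screw, and the driver's cap is within 2 mm of the screw axis.

```bash
python3 -c "
from workcell import job
print(job.finish_job())"
```

```text
the job is handed in; nothing more can be done
None
```

I took the small orange driver from the stand, set its blade in the screw's slot, and turned the screw clockwise to its stop. I then let go, moved the arm clear and handed the job in at about 17.7 s; the hand-in gives no verdict.

- **Seating:** the collar rested on the screw with the tool at the predicted height and about 5 N of contact force.
- **Turning:** the moment about vertical rose from about 0.1 to about 0.37 N m, which I took as the end stop. I turned back slightly within the blade's play before opening the fingers.
- **Final pictures:** the slot points at the green marks, where it should be for about 0.9 rad. The driver stands upright, its cap within about 2 mm of the screw's axis. The blue driver is still in its stand, and the arm touches nothing.

No check failed. The top and scene cameras disagreed by about 2.5 mm on the final cap position, close to the stated calibration error.

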